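# Snap a sample tube into the mixer's spring clips

### The arm

A 6-joint arm with a two-finger parallel gripper is mounted at the origin on the work surface. World frame = base frame: x ahead of the robot, y to its left, z up, the work surface at z = 0. Lengths are in mm, angles in rad, forces in N, time in s.
With the tool pointing down it reaches from about 350 to 875 mm from the base axis. Payload 4.2 kg.
Tool frame: the origin (TCP) lies midway between the tips of the shut fingers; the grasp point (between the pads) lies 19 mm behind it; z points along the fingers, y is the line along which they close (so a half turn about z gives the same grasp; the last joint's range is limited). The gripper opens to 85 mm and grips with 20 to 120 N. Pads are 22 mm wide; open, the fingers measure 114 mm over their backs; the gripper's body (76 mm by 85 mm) begins 54 mm behind the grasp point. The pads swing forward as they close: fully open they stand 13 mm farther back than shut.
Start: joints at [-0.856, 0.385, 0.008, 0, -1.194, -0.259], TCP at [275.124, -561.165, 231.312] pointing down, gripper open.
Joint ranges: [-3.14, 3.14], [-1.21, 2.06], [-1.07, 1.41], [-3.16, 2.05], [-2.99, -0.16], [-3.1, 3.1]. Speed limits (rad/s): [2.79, 2.79, 3.14, 3.14, 3.14, 3.14].

### API

Orientations are given as a unit quaternion [x, y, z, w].
In Python, from bench import arm gives the robot as it stands.
- The arm moves only by the tool send_rows, never from a script. Its argument "targets" is a list of rows, each an object of numbers: "gripper": the gripper command: -1 is fully open, 1 is shut, values between are in proportion; "x", "y", "z": the shift along the tool's x, y, z in cm; "ax", "ay", "az": the turn, a rotation vector about the tool's x, y, z in degrees. A call has 1 to 5 rows; each row shifts and turns the commanded pose from where the row before left it, along the tool's axes as they then stand; what a row does not reach is not made up. A row lasts 1/12 s, in which the tool goes at most 41.7 mm and 7.16 degrees, less where a joint would pass 70% of its speed; a pose out of reach is approached as far as the arm can. A call is refused whole if a number of a shift passes 4.17 or a number of a turn 7.16, either way. A call with a gripper value outside its range is refused whole. The fingers move at their own pace and stop on an object; the grip force is fixed at half the most. Time passes only in rows, so rows that do not move let the fingers close. It gives the time, the measured TCP pose, the force, the opening and the grip force at its end, in the units of the state.
- arm.read_state(): the state, without advancing time (a new reading comes with each control period).
- arm.get_image(name): name is "scene" or "top"; returns (picture, depth): 384x512x3 uint8, red, green, blue; 384x512 float32, mm along the optical axis (not along the pixel's ray), 0 where there is no reading.
- arm.camera_model(name): a dict with "fx", "fy", "cx", "cy" (pixels), "distortion" ([k1, k2, p1, p2, k3] as OpenCV has them; the pictures are not rectified), "cam_to_world" (4x4, takes a point from camera to world coordinates). Camera axes: x right, y down, z forward; pixel columns grow to the right and rows downward; lengths in mm; the calibration is good to about 2 mm. A picture is of the moment at which its call begins. camera_model takes no time and is no camera call.
- arm.job_done(): hands the job in; it is judged then, once.
Trained networks look in the newest picture that a camera, given by its name, has taken for a name from the list of things; names that differ only in an ending like _2 or _b are one class to them, and where a whole thing is asked for, a point or a joint stands for the part that bears it (a point fixed in the world has none). Each returns a list of dicts, best first, with "score" (0 to 1); they miss things now and then, are a little off and sometimes report something else, mostly with a low value. They report only what shows in the picture. A call takes as long as a camera call.
- arm.boxes_of(camera, thing): "rect" ([left, top, width, height] in pixels, round what is visible of it).
The state is a dict: "clock": time; "joints": joint angles; "joint_vel": joint speeds; "joint_efforts": joint torques, N m; "position": TCP position; "ee_rot": TCP orientation; "contact_force": force on the tool from outside, world axes, zero at the start; "wrist_torque": the same for the moment, N m; "gripper_width": finger opening in mm; "grasp_force": force on a finger pad.
Only numpy, scipy, OpenCV 4.12 (cv2) and the standard library are available. Lean on these libraries where they do the work, as an engineer would, in place of code of your own. Each camera call takes 0.05 s, during which the arm holds its last target. There are 200 camera calls.

### The job

Take the glass tube from its V-block rest and snap it sideways, straight down, into both spring clips of the mixer, with its round foot towards the sprung end pad but still clear of it. Then slide the tube along in the clips until its foot presses the pad in by a few millimetres, about half its travel, and let go. Work gently: the rubber mounts under the clip deck and the end pad give, but neither may be pushed to its end; leave the bottle, the jar and the vials alone.

Things in the scene. Friction and masses are not known exactly. Their poses are not given: they have to be found in the camera images.
- tube: Amber glass sample tube, 175 mm long, shaft 25 mm in diameter, round foot, white screw cap 29 mm in diameter, about 60 to 130 g. Origin on its axis; x runs along the tube towards the foot, whose tip is at x = +75 mm. The shaft is plain from x = -78 to +62 mm, the cap covers x = -100 to -78 mm. At the start it lies level in the rest.
- foot (a point): Tip of the tube's round foot, on its axis, 75 mm from the tube's origin.
- rest: White plastic tube rest, fixed: plate 150 x 70 x 6 mm with two V blocks, 10 mm thick, at x = -50 and +50 mm, which carry the tube with its axis 45 mm above the bench. Origin under its centre, x along the tube. Between the blocks the tube is free for fingers.
- mixer: Base of a small tube mixer, fixed: white box 110 x 26 mm, from x = -105 to +145 mm. Origin on the bench midway below the two clips, x along the clip axis towards the end pad. On four rubber mounts it carries an aluminium deck (top 66 mm above the bench) with two C-shaped steel spring clips, open upwards. Between the clips fingers have room: 78 mm along x, 34 mm from deck up to seat axis.
- seat (a point): Point midway between the clips on the seat axis, where the axis of a seated tube lies, 100 mm above the bench when unloaded; x along the clips towards the pad, z up. It moves down with the deck. A seated tube can be slid along in the clips against some 4 to 9 N of friction.
- deck (a joint): How far the clip deck has sunk on its soft rubber mounts, in m: 0 unloaded, 0.030 fully squashed. The deck starts to give at about 1 N and sinks about 1.7 mm per newton after that, so it sinks some 17 to 24 mm before the clips let the tube in; it springs back up when unloaded.
- pad (a joint): How far the black sprung end pad (18 x 18 mm, on the seat axis, facing the clips) is pushed in, in m: 0 free, 0.008 at its end; about 0.6 N per mm. It is on an adjustable grey carriage: its free face is anywhere from 84 to 96 mm from the seat point along x; this is not measured and has to be felt or seen. Clip friction holds the tube against the half-pressed pad.
- wash_bottle: Bystander: white plastic bottle with a blue cap, 68 mm in diameter, 150 mm tall, standing. Origin under its centre.
- amber_jar: Bystander: amber jar with a black lid, 64 mm in diameter, 85 mm tall, standing. Origin under its centre.
- vial0: Bystander: small glass vial with a white cap, 28 mm in diameter, 55 mm tall, standing. Origin under its centre.
- vial1: Bystander: a second such vial.
- clip_a (a point): Seat axis in the middle of the clip farther from the pad, 45 mm from the seat point. The clip is 12 mm wide; its mouth is about 16 mm, so the tube has to spread it; its flared lips stand 16 mm above the seat axis, and the tube first touches them with its axis about 19 mm above the seat axis.
- clip_b (a point): The same for the like clip nearer the pad. Both clips together need about 12 to 16 N downwards to let the tube in, and the push drops at once by several newtons when they snap; one may snap before the other and leave the tube sloping. Once in, the tube rests level on a saddle in each clip.

How it is judged (in metres and radians):
On the way, in this order (a step that is already met when the one before it is completed fails the run):
1. the tube is snapped into both clips, foot towards the pad, the pad not yet pressed (z of tube in the frame of seat between -0.002 and 0.002 m and y of tube in the frame of seat between -0.0025 and 0.0025 m and angle between the x axis of tube and the x axis of seat, either way round below 0.04 rad and x of foot in the frame of seat above 0.052 m and value of joint pad below 0.0005 m), for 0.2 s.
2. the tube is slid along until its foot presses the pad in by 1 to 6 mm (value of joint pad between 0.001 and 0.006 m and contact force between tube and pad above 0.3 N), for 0.2 s.
At the end, for the whole second after the job is handed in: The tube sits in both clips (axis within 2 mm in height and 2.5 mm sideways of the seat axis, within 0.04 rad of its direction), foot towards the pad and pressing it in by 1 to 6 mm; the deck is up, the tube is at rest and released (z of tube in the frame of seat between -0.002 and 0.002 m and y of tube in the frame of seat between -0.0025 and 0.0025 m and angle between the x axis of tube and the x axis of seat, either way round below 0.04 rad and x of foot in the frame of seat above 0.08 m and value of joint pad between 0.001 and 0.006 m and value of joint deck below 0.004 m and linear speed of tube below 0.01 m/s); the robot touches nothing.
It fails at once if the rubber mounts are squashed flat (deck sunk more than 28.5 mm) (value of joint deck above 0.0285 m).
It fails at once if the end pad is pushed to its end (more than 7 mm) (value of joint pad above 0.007 m).
It fails at once if a bystander is moved by more than 30 mm or knocked over (distance of any of wash_bottle, amber_jar, vial0, vial1 from where it was at the start of the episode above 0.03 m or angle between any of wash_bottle, amber_jar, vial0, vial1's own z axis and vertical above 0.5 rad).
It also fails if it takes over 72 s, if anything falls off the work surface, if the arm or the gripper's body presses on something with over 40 N, if the wrist force passes 120 N, or if a joint passes its speed limit or range.

## Working session

There is one attempt and no reset: what is moved stays moved. The work goes in short steps, Python scripts to look and compute and a tool call to move; the robot and the scene stay as the last step left them, time stands still between calls to the robot, and variables do not carry over. Pictures are saved under pics/ and viewed, at most 10 in all, crops included, and the job is handed in when it is done.

Besides the shell and the picture viewer there is one more tool, called after ">>>" by a JSON object that holds its "method" and its "body". send_rows: Moves the arm, as the interface text tells. Its arguments: {"type":"object","properties":{"targets":{"type":"array"}},"required":["targets"]}

```bash
mkdir -p pics; ls
cat > h.py <<'E'
import numpy as np,cv2
from bench import arm
def pts(cam,depth):
    m=arm.camera_model(cam);K=np.array([[m['fx'],0,m['cx']],[0,m['fy'],m['cy']],[0,0,1]]);d=np.array(m['distortion'],float)
    h,w=depth.shape;u,v=np.meshgrid(np.arange(w),np.arange(h))
    n=cv2.undistortPoints(np.stack([u,v],-1).reshape(-1,1,2).astype(np.float64),K,d).reshape(h,w,2)
    P=np.dstack([n*depth[...,None],depth]);T=np.array(m['cam_to_world'])
    W=P@T[:3,:3].T+T[:3,3];W[depth<=0]=np.nan;return W
E
python3 - <<'E'
from h import *
s=arm.read_state();print(s)
for c in ['scene','top']:
    im,d=arm.get_image(c);W=pts(c,d);np.savez('%s0.npz'%c,im=im,W=W)
    cv2.imwrite('pics/%s0.png'%c,im[...,::-1])
    print(c,np.round(arm.camera_model(c)['cam_to_world'],2).tolist(),arm.camera_model(c)['fx'])
    for t in ['tube','rest','mixer','pad','wash_bottle','amber_jar','vial0','clip_a']:
        for b in arm.boxes_of(c,t)[:2]:
            l,tp,w,h=b['rect'];cx,cy=int(l+w/2),int(tp+h/2);print(t,round(b['score'],2),np.round(b['rect']),np.round(W[min(cy,383),min(cx,511)]))
E
```

```text
pics
{'clock': 0.0, 'joints': array([-8.56424186e-01,  3.85571952e-01,  6.61129775e-03, -4.93780271e-04,
       -1.19398076e+00, -2.58587770e-01]), 'joint_vel': array([ 0.0004702 , -0.00084533,  0.00064593,  0.00166973, -0.00091242,
        0.00063829]), 'joint_efforts': array([ 6.79536879e-05, -3.92289448e+01,  1.88398075e+01,  4.18609858e+00,
       -4.74452216e-03, -1.06429511e-05]), 'position': array([ 274.8561464 , -560.6688978 ,  230.20736942]), 'ee_rot': array([-2.25835837e-01,  9.74164756e-01,  1.05539254e-03, -2.98583529e-04]), 'contact_force': array([0.34979385, 0.49079631, 0.6047594 ]), 'wrist_torque': array([-0.000818  ,  0.00991627,  0.01561314]), 'grasp_force': 0.0, 'gripper_width': 85.43360959697019}
scene [[-0.76, 0.35, -0.55, 1473.02], [0.65, 0.41, -0.64, 978.59], [0.01, -0.84, -0.54, 921.0], [0.0, 0.0, 0.0, 1.0]] 493.43436770091523
tube 0.57 [300. 202.  50.  24.] [497. 194.  51.]
tube 0.4 [194. 147.  78.  31.] [ 524. -220.   65.]
rest 0.65 [292. 218.  51.  22.] [515. 191.   5.]
mixer 0.67 [192. 148.  79.  44.] [ 561. -180.   63.]
mixer 0.63 [195. 149.  76.  28.] [ 5
[... 234 characters left out ...]
lip_a 0.59 [195. 144.  71.  32.] [ 521. -236.   65.]
top [[-0.02, -0.98, 0.2, 395.28], [-1.0, 0.02, 0.01, 9.15], [-0.01, -0.2, -0.98, 1130.13], [0.0, 0.0, 0.0, 1.0]] 364.7144128813613
tube 0.94 [194. 205.  26.  60.] [490. 187.  58.]
tube 0.61 [ 97. 207.  32.  24.] [536. 452.  86.]
rest 0.79 [196. 205.  32.  51.] [502. 174.  51.]
mixer 0.56 [314. 172.  60.  92.] [ 531. -215.   69.]
wash_bottle 0.62 [412. 174.  36.  30.] [ 603. -453.  113.]
amber_jar 0.74 [ 96. 206.  34.  26.] [536. 452.  86.]
amber_jar 0.31 [317. 170.  50.  91.] [ 537. -213.   65.]
vial0 0.6 [250. 140.   8.  16.] [749.  43.  62.]
vial0 0.59 [276. 141.   9.  11.] [755. -37.  58.]
clip_a 0.95 [318. 173.  51.  91.] [nan nan nan]
```

Run:
```python
from h import *
a=np.load('top0.npz')['im'];b=np.load('scene0.npz')['im']
A=cv2.resize(a[160:275,180:385],(800,449),interpolation=cv2.INTER_CUBIC)
B=cv2.resize(b[130:250,180:380],(800,480),interpolation=cv2.INTER_CUBIC)
cv2.imwrite('pics/a.png',A[...,::-1]);cv2.imwrite('pics/b.png',B[...,::-1])
```

```text
(no output)
```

View pics/a.png

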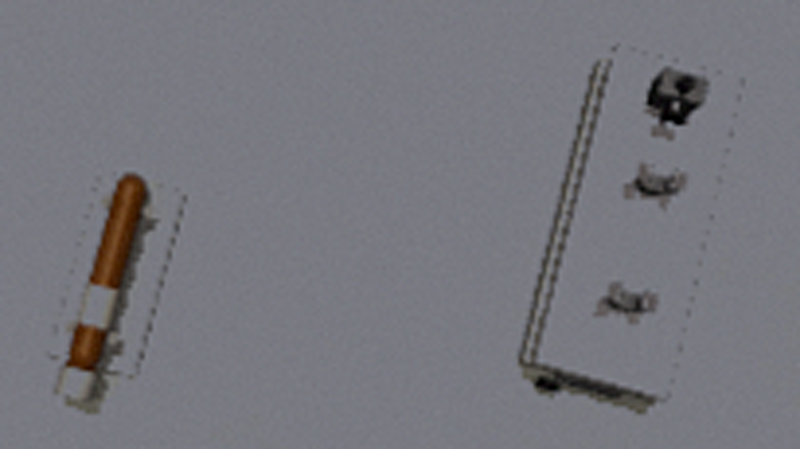

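View pics/b.png

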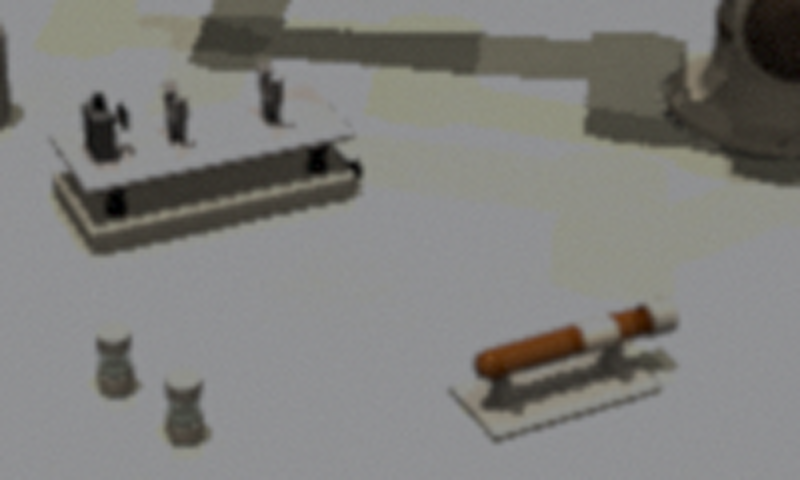

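Top crop: the tube's foot is at about (130,185) and its cap at (78,385). Both point the same way as the mixer, whose pad is at (675,95) and clips at (655,185) and (628,300). The foot already points towards the pad. Next I measure from depth.

```bash
cat > m.py <<'E'
from h import *
import sys
def rect(P):
    c,s,a=cv2.minAreaRect(P.astype(np.float32));b=cv2.boxPoints((c,s,a))
    e=[b[1]-b[0],b[2]-b[1]];e=max(e,key=np.linalg.norm);e=e*np.sign(e[0])
    return np.round(c,1),np.round(s,1),round(float(np.degrees(np.arctan2(e[1],e[0]))),2)
if __name__=='__main__':
  for c in ['top','scene']:
    f=np.load(c+'0.npz');W=f['W'].reshape(-1,3);im=f['im'].reshape(-1,3).astype(int);ok=~np.isnan(W[:,0])
    W=W[ok];im=im[ok]
    reg=(W[:,0]>380)&(W[:,0]<700)&(W[:,1]<-120)&(W[:,1]>-310)
    D=W[reg&(W[:,2]>62)&(W[:,2]<70)];print(c,'deck',len(D),rect(D[:,:2]),np.median(D[:,2]))
    B=W[reg&(W[:,2]>20)&(W[:,2]<30)];print('base',len(B),rect(B[:,:2]))
    H=W[reg&(W[:,2]>76)];
    lab=cv2.partitionedCount if 0 else None
    from scipy.cluster.hierarchy import fcluster,linkage
    l=fcluster(linkage(H),18,'distance')
    for k in set(l):
        h=H[l==k]
        if len(h)>3: print('high',len(h),np.round(h.mean(0),1),np.round(h.min(0)),np.round(h.max(0)))
    reg=(W[:,0]>380)&(W[:,0]<620)&(W[:,1]>120)&(W[:,1]<260)
    T=W[reg&(W[:,2]>40)];print('tube',len(T),rect(T[:,:2]),np.percentile(T[:,2],[50,98]))
    A=W[reg&(im[:,0]>im[:,2]*1.5+10)&(W[:,2]>30)];print('amber',len(A),rect(A[:,:2]))
    p=np.polyfit(T[:,0],T[:,1],1);print(np.degrees(np.arctan(p[0])))
    R=W[reg&(W[:,2]>3)&(W[:,2]<12)];print('plate',len(R),rect(R[:,:2]))
E
python3 m.py
```

```text
top deck 2469 (array([ 536.3, -218.1]), array([100.6, 250.8]), -17.01) 66.6801848206178
base 328 (array([ 531.6, -172. ]), array([268. ,  97.2]), 4.58)
high 65 [ 472.7 -200.7  100.3] [ 464. -216.   76.] [ 483. -182.  119.]
high 150 [ 621.2 -241.8  107.5] [ 601. -263.   77.] [ 640. -227.  128.]
high 66 [ 558.4 -226.5  100.6] [ 550. -240.   78.] [ 571. -210.  121.]
tube 538 (array([495.9, 188.3]), array([ 39.7, 174. ]), -15.77) [55.95873787 61.78966699]
amber 295 (array([504.7, 185.2]), array([ 23.5, 148.7]), -15.15)
-14.846282188748772
plate 944 (array([500.1, 190.8]), array([137.7, 239.3]), -0.01)
scene deck 850 (array([ 535.8, -212.8]), array([113.8, 251.8]), -18.12) 65.54503244668439
base 696 (array([ 531.7, -207.5]), array([113.4, 263.5]), -17.46)
high 60 [ 474.5 -196.    96.3] [ 459. -215.   76.] [ 485. -175.  115.]
high 60 [ 559.6 -222.9   97.4] [ 549. -242.   77.] [ 569. -202.  116.]
high 120 [ 628.1 -235.6  100.7] [ 605. -261.   77.] [ 644. -218.  130.]
tube 415 (array([496.8, 194.8]), array([ 34.7, 176.2]), -14.44) [52.28174869 60.12956867]
amber 217 (array([507.4, 194.3]), array([ 24.1, 154.9]), -13.08)
-15.446569435701369
plate 544 (array([498.4, 190.5]), array([133.3, 231.4]), -2.25)
```

The tube lies at about (508,187) with its axis at about -15°. The seat is at about (516,-211) with its axis at about -17°. I go above the tube first.

>>> {"method": "send_rows", "body": {"targets": [{"az": 6.88, "gripper": -1}, {"az": 6.88, "gripper": -1}, {"az": 6.88, "gripper": -1}, {"az": 6.88, "gripper": -1}, {"az": 6.88, "gripper": -1}]}}

```text
$.targets[0]: bad value
```

>>> {"method": "send_rows", "body": {"targets": [{"az": 6.88, "gripper": -1}, {"y": 3.5, "x": -0.1, "gripper": -1}, {"y": 3.5, "x": -0.1, "gripper": -1}, {"y": 3.5, "x": -0.1, "gripper": -1}, {"y": 3.5, "x": -0.1, "gripper": -1}]}}

```text
$.targets[0]: bad value
```

>>> {"method": "send_rows", "body": {"targets": [{"y": 3.5, "x": -0.1, "gripper": -1}, {"y": 3.5, "x": -0.1, "gripper": -1}, {"y": 3.5, "x": -0.1, "gripper": -1}, {"y": 3.5, "x": -0.1, "gripper": -1}, {"y": 3.5, "x": -0.1, "gripper": -1}]}}

```text
$.targets[0]: bad value
```

>>> {"method": "send_rows", "body": {"targets": [{"y": 3.5, "x": -0.1, "gripper": -1}, {"y": 3.5, "x": -0.1, "gripper": -1}, {"y": 3.5, "x": -0.1, "gripper": -1}, {"y": 3.5, "x": -0.1, "gripper": -1}, {"y": 3.5, "x": -0.1, "gripper": -1}]}}

```text
$.targets[0]: bad value
```

>>> {"method": "send_rows", "body": {"targets": [{"y": 3.5, "x": -0.2, "gripper": -1}, {"y": 3.5, "x": -0.2, "gripper": -1}, {"y": 3.5, "x": -0.2, "gripper": -1}, {"y": 3.5, "x": -0.2, "gripper": -1}, {"gripper": -1}]}}

```text
$.targets[0]: bad value
```

>>> {"method": "send_rows", "body": {"targets": [{"gripper": -1, "x": 0, "y": 0, "z": 0, "ax": 0, "ay": 0, "az": 6.9}, {"gripper": -1, "x": 0, "y": 0, "z": 0, "ax": 0, "ay": 0, "az": 6.9}, {"gripper": -1, "x": 0, "y": 0, "z": 0, "ax": 0, "ay": 0, "az": 6.9}, {"gripper": -1, "x": 0, "y": 0, "z": 0, "ax": 0, "ay": 0, "az": 6.9}, {"gripper": -1, "x": 0, "y": 0, "z": 0, "ax": 0, "ay": 0, "az": 6.9}]}}

```text
clock: 1.32
position: [275.1, -561.2, 231.3]
ee_rot: [0.076, 0.997, -0.0, 0.0]
contact_force: [0.3, 0.3, -0.2]
gripper_width: 85.5
grasp_force: 0.0
```

>>> {"method": "send_rows", "body": {"targets": [{"gripper": -1, "x": 0, "y": 0, "z": 0, "ax": 0, "ay": 0, "az": 6.4}, {"gripper": -1, "x": -0.1, "y": 3.8, "z": 0, "ax": 0, "ay": 0, "az": 0}, {"gripper": -1, "x": -0.1, "y": 3.8, "z": 0, "ax": 0, "ay": 0, "az": 0}, {"gripper": -1, "x": -0.1, "y": 3.8, "z": 0, "ax": 0, "ay": 0, "az": 0}, {"gripper": -1, "x": -0.1, "y": 3.8, "z": 0, "ax": 0, "ay": 0, "az": 0}]}}

```text
clock: 1.73
position: [317.8, -413.9, 231.2]
ee_rot: [0.129, 0.992, -0.0, -0.0]
contact_force: [1.3, -0.7, 0.9]
gripper_width: 85.3
grasp_force: 0.0
```

>>> {"method": "send_rows", "body": {"targets": [{"gripper": -1, "x": -0.1, "y": 3.8, "z": 0, "ax": 0, "ay": 0, "az": 0}, {"gripper": -1, "x": -0.1, "y": 3.8, "z": 0, "ax": 0, "ay": 0, "az": 0}, {"gripper": -1, "x": -0.1, "y": 3.8, "z": 0, "ax": 0, "ay": 0, "az": 0}, {"gripper": -1, "x": -0.1, "y": 3.8, "z": 0, "ax": 0, "ay": 0, "az": 0}, {"gripper": -1, "x": -0.1, "y": 3.8, "z": 0, "ax": 0, "ay": 0, "az": 0}]}}

```text
clock: 2.15
position: [371.2, -231.1, 231.7]
ee_rot: [0.129, 0.992, -0.0, 0.001]
contact_force: [0.7, -0.3, 0.3]
gripper_width: 85.6
grasp_force: 0.0
```

>>> {"method": "send_rows", "body": {"targets": [{"gripper": -1, "x": -0.1, "y": 3.8, "z": 0, "ax": 0, "ay": 0, "az": 0}, {"gripper": -1, "x": -0.1, "y": 3.8, "z": 0, "ax": 0, "ay": 0, "az": 0}, {"gripper": -1, "x": -0.1, "y": 3.8, "z": 0, "ax": 0, "ay": 0, "az": 0}, {"gripper": -1, "x": -0.1, "y": 3.8, "z": 0, "ax": 0, "ay": 0, "az": 0}, {"gripper": -1, "x": -0.1, "y": 3.8, "z": 0, "ax": 0, "ay": 0, "az": 0}]}}

```text
clock: 2.57
position: [424.6, -48.4, 231.8]
ee_rot: [0.129, 0.992, 0.0, 0.001]
contact_force: [1.1, -1.2, 0.6]
gripper_width: 85.7
grasp_force: 0.0
```

>>> {"method": "send_rows", "body": {"targets": [{"gripper": -1, "x": -0.2, "y": 3.8, "z": 0, "ax": 0, "ay": 0, "az": 0}, {"gripper": -1, "x": -0.2, "y": 3.8, "z": 0, "ax": 0, "ay": 0, "az": 0}, {"gripper": -1, "x": -0.2, "y": 3.8, "z": 0, "ax": 0, "ay": 0, "az": 0}, {"gripper": -1, "x": -0.2, "y": 3.8, "z": 0, "ax": 0, "ay": 0, "az": 0}, {"gripper": -1, "x": -0.2, "y": 3.8, "z": 0, "ax": 0, "ay": 0, "az": 0}]}}

```text
clock: 2.98
position: [482.8, 132.8, 231.7]
ee_rot: [0.128, 0.992, 0.0, 0.0]
contact_force: [0.9, -0.4, -0.2]
gripper_width: 85.6
grasp_force: 0.0
```

>>> {"method": "send_rows", "body": {"targets": [{"gripper": -1, "x": -0.5, "y": 3, "z": 2, "ax": 0, "ay": 0, "az": 0}, {"gripper": -1, "x": -0.6, "y": 3, "z": 3.5, "ax": 0, "ay": 0, "az": 0}, {"gripper": -1, "x": 0, "y": 0, "z": 3.5, "ax": 0, "ay": 0, "az": 0}, {"gripper": -1, "x": 0, "y": 0, "z": 3, "ax": 0, "ay": 0, "az": 0}, {"gripper": -1, "x": 0, "y": 0, "z": 0, "ax": 0, "ay": 0, "az": 0}]}}

```text
clock: 3.4
position: [503.2, 181.4, 108.8]
ee_rot: [0.129, 0.992, -0.004, -0.005]
contact_force: [-0.6, -1.5, -0.8]
gripper_width: 84.9
grasp_force: 0.0
```

Run:
```python
from h import *
p=[]
for c,(r0,r1,c0,c1) in {'top':(170,300,150,300),'scene':(150,260,250,400)}.items():
    im,d=arm.get_image(c);p.append(cv2.resize(im[r0:r1,c0:c1],(400,int(400*(r1-r0)/150)),interpolation=cv2.INTER_CUBIC))
h=max(x.shape[0] for x in p);p=[np.pad(x,((0,h-x.shape[0]),(0,0),(0,0))) for x in p]
cv2.imwrite('pics/c.png',np.hstack(p)[...,::-1]);print(arm.read_state()['position'])
```

```text
[507.25587279 183.00320294 114.90887505]
```

View pics/c.png

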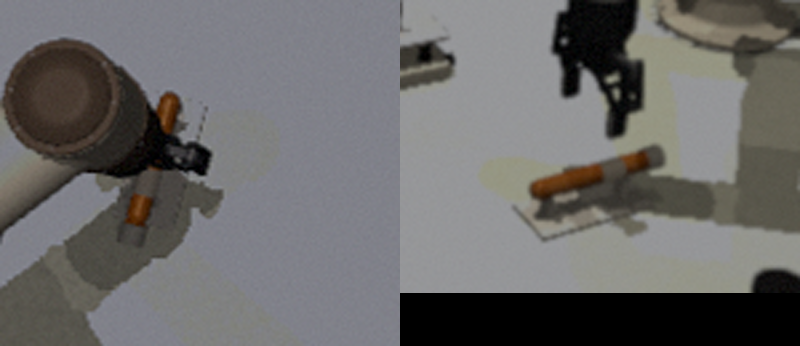

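The fingers straddle the tube, with one visible at (195,155) in the left crop, and sit clear of the V blocks. I centre about 5 mm further and go down.

>>> {"method": "send_rows", "body": {"targets": [{"gripper": -1, "x": 0, "y": 0.5, "z": 1.5, "ax": 0, "ay": 0, "az": 0}, {"gripper": -1, "x": 0, "y": 0, "z": 3, "ax": 0, "ay": 0, "az": 0}, {"gripper": -1, "x": 0, "y": 0, "z": 2.5, "ax": 0, "ay": 0, "az": 0}, {"gripper": -1, "x": 0, "y": 0, "z": 1.5, "ax": 0, "ay": 0, "az": 0}, {"gripper": -1, "x": 0, "y": 0, "z": 0.4, "ax": 0, "ay": 0, "az": 0}]}}

```text
clock: 3.92
position: [508.9, 187.9, 26.2]
ee_rot: [0.129, 0.992, 0.0, 0.0]
contact_force: [-0.2, -1.0, 0.7]
gripper_width: 85.4
grasp_force: 0.0
```

>>> {"method": "send_rows", "body": {"targets": [{"gripper": -1, "x": 0, "y": 0, "z": 0, "ax": 0, "ay": 0, "az": 0}, {"gripper": -0.5, "x": 0, "y": 0, "z": 0, "ax": 0, "ay": 0, "az": 0}, {"gripper": 0, "x": 0, "y": 0, "z": 0, "ax": 0, "ay": 0, "az": 0}, {"gripper": 0.15, "x": 0, "y": 0, "z": 0, "ax": 0, "ay": 0, "az": 0}, {"gripper": 0.2, "x": 0, "y": 0, "z": 0, "ax": 0, "ay": 0, "az": 0}]}}

```text
clock: 4.33
position: [509.0, 188.4, 27.2]
ee_rot: [0.129, 0.992, 0.001, 0.001]
contact_force: [0.5, 0.6, 0.4]
gripper_width: 38.9
grasp_force: 0.0
```

>>> {"method": "send_rows", "body": {"targets": [{"gripper": 0.25, "x": 0, "y": 0, "z": 0, "ax": 0, "ay": 0, "az": 0}, {"gripper": 0.3, "x": 0, "y": 0, "z": 0, "ax": 0, "ay": 0, "az": 0}, {"gripper": 0.35, "x": 0, "y": 0, "z": 0, "ax": 0, "ay": 0, "az": 0}, {"gripper": 0.38, "x": 0, "y": 0, "z": 0, "ax": 0, "ay": 0, "az": 0}, {"gripper": 0.38, "x": 0, "y": 0, "z": 0, "ax": 0, "ay": 0, "az": 0}]}}

```text
clock: 4.75
position: [507.2, 185.9, 26.0]
ee_rot: [0.129, 0.992, -0.002, -0.001]
contact_force: [-0.1, -5.9, 3.9]
gripper_width: 26.4
grasp_force: 3.2
```

>>> {"method": "send_rows", "body": {"targets": [{"gripper": 0.38, "x": 0, "y": -0.15, "z": 0, "ax": 0, "ay": 0, "az": 0}, {"gripper": 0.38, "x": 0, "y": -0.15, "z": 0, "ax": 0, "ay": 0, "az": 0}, {"gripper": 0.4, "x": 0, "y": 0, "z": 0, "ax": 0, "ay": 0, "az": 0}, {"gripper": 0.4, "x": 0, "y": 0, "z": 0, "ax": 0, "ay": 0, "az": 0}, {"gripper": 0.42, "x": 0, "y": 0, "z": 0, "ax": 0, "ay": 0, "az": 0}]}}

```text
clock: 5.17
position: [507.6, 184.9, 26.0]
ee_rot: [0.129, 0.992, -0.0, -0.0]
contact_force: [0.0, -2.3, 1.1]
gripper_width: 24.9
grasp_force: 3.7
```

Nearly centred, so I close fully.

>>> {"method": "send_rows", "body": {"targets": [{"gripper": 0.6, "x": 0, "y": -0.08, "z": 0, "ax": 0, "ay": 0, "az": 0}, {"gripper": 1, "x": 0, "y": 0, "z": 0, "ax": 0, "ay": 0, "az": 0}, {"gripper": 1, "x": 0, "y": 0, "z": 0, "ax": 0, "ay": 0, "az": 0}, {"gripper": 1, "x": 0, "y": 0, "z": 0, "ax": 0, "ay": 0, "az": 0}, {"gripper": 1, "x": 0, "y": 0, "z": 0, "ax": 0, "ay": 0, "az": 0}]}}

```text
clock: 5.58
position: [507.7, 184.8, 26.2]
ee_rot: [0.129, 0.992, 0.0, 0.0]
contact_force: [-1.5, 1.2, 2.9]
gripper_width: 23.3
grasp_force: 58.7
```

>>> {"method": "send_rows", "body": {"targets": [{"gripper": 1, "x": 0, "y": 0, "z": -1, "ax": 0, "ay": 0, "az": 0}, {"gripper": 1, "x": 0, "y": 0, "z": -2.5, "ax": 0, "ay": 0, "az": 0}, {"gripper": 1, "x": 0, "y": 0, "z": -3.5, "ax": 0, "ay": 0, "az": 0}, {"gripper": 1, "x": 0, "y": 0, "z": -3.5, "ax": 0, "ay": 0, "az": 0}, {"gripper": 1, "x": 0, "y": 0, "z": -3, "ax": 0, "ay": 0, "az": 0}]}}

```text
clock: 6.0
position: [507.5, 184.2, 163.4]
ee_rot: [0.128, 0.992, 0.0, 0.0]
contact_force: [1.3, 1.2, -1.5]
gripper_width: 23.0
grasp_force: 58.9
```

>>> {"method": "send_rows", "body": {"targets": [{"gripper": 1, "x": 0, "y": 0, "z": 0, "ax": 0, "ay": 0, "az": 0}, {"gripper": 1, "x": 0, "y": 0, "z": 0, "ax": 0, "ay": 0, "az": 0}]}}

```text
clock: 6.17
position: [508.1, 184.8, 163.1]
ee_rot: [0.129, 0.992, 0.002, 0.002]
contact_force: [0.8, -0.2, -2.4]
gripper_width: 23.1
grasp_force: 58.9
```

>>> {"method": "send_rows", "body": {"targets": [{"gripper": 1, "x": -0.5, "y": -1.7, "z": 0, "ax": 0, "ay": 0, "az": 0}, {"gripper": 1, "x": -1, "y": -3.5, "z": 0, "ax": 0, "ay": 0, "az": 0}, {"gripper": 1, "x": -1, "y": -3.5, "z": 0, "ax": 0, "ay": 0, "az": 0}, {"gripper": 1, "x": -1, "y": -3.5, "z": 0, "ax": 0, "ay": 0, "az": 0}, {"gripper": 1, "x": -1, "y": -3.5, "z": 0, "ax": 0, "ay": 0, "az": 0}]}}

```text
clock: 6.58
position: [509.2, 19.3, 159.1]
ee_rot: [0.128, 0.992, -0.001, -0.002]
contact_force: [0.4, 0.7, -0.6]
gripper_width: 23.3
grasp_force: 59.0
```

>>> {"method": "send_rows", "body": {"targets": [{"gripper": 1, "x": -1, "y": -3.5, "z": 0, "ax": 0, "ay": 0, "az": 0}, {"gripper": 1, "x": -1, "y": -3.5, "z": 0, "ax": 0, "ay": 0, "az": 0}, {"gripper": 1, "x": -1, "y": -3.5, "z": 0, "ax": 0, "ay": 0, "az": 0}, {"gripper": 1, "x": -1, "y": -3.5, "z": 0, "ax": 0, "ay": 0, "az": 0}, {"gripper": 1, "x": -1, "y": -3.5, "z": 0, "ax": 0, "ay": 0, "az": 0}]}}

```text
clock: 7.0
position: [512.9, -162.5, 159.1]
ee_rot: [0.129, 0.992, 0.0, -0.002]
contact_force: [0.1, -0.3, -0.9]
gripper_width: 23.0
grasp_force: 59.0
```

>>> {"method": "send_rows", "body": {"targets": [{"gripper": 1, "x": -1, "y": -3.5, "z": 0, "ax": 0, "ay": 0, "az": 0}, {"gripper": 1, "x": -0.4, "y": -1.4, "z": 0, "ax": 0, "ay": 0, "az": 2.2}, {"gripper": 1, "x": 0, "y": 0, "z": 0, "ax": 0, "ay": 0, "az": 0}, {"gripper": 1, "x": 0, "y": 0, "z": 0, "ax": 0, "ay": 0, "az": 0}, {"gripper": 1, "x": 0, "y": 0, "z": 0, "ax": 0, "ay": 0, "az": 0}]}}

```text
clock: 7.42
position: [514.7, -211.2, 159.7]
ee_rot: [0.147, 0.989, 0.0, -0.001]
contact_force: [0.9, 0.6, -1.6]
gripper_width: 23.5
grasp_force: 59.1
```

Run:
```python
from h import *
s=arm.read_state();print(s['position'],s['ee_rot'],s['contact_force'])
p=[]
for c,(r0,r1,c0,c1) in {'top':(150,280,270,420),'scene':(90,210,170,320)}.items():
    im,d=arm.get_image(c);W=pts(c,d);np.savez(c+'1.npz',im=im,W=W)
    p.append(cv2.resize(im[r0:r1,c0:c1],(400,int(400*(r1-r0)/150)),interpolation=cv2.INTER_CUBIC))
    A=W.reshape(-1,3);I=im.reshape(-1,3).astype(int);k=(I[:,0]>I[:,2]*1.5+10)&(A[:,2]>140)&(A[:,1]<-100)
    A=A[k];print(c,len(A),np.round(A.min(0)),np.round(A.max(0)));q=np.polyfit(A[:,0],A[:,1],1);print(np.degrees(np.arctan(q[0])),np.round(A.mean(0),1),'foot z',A[A[:,0]>A[:,0].max()-30].mean(0),np.polyfit(A[:,0],A[:,2],1))
h=max(x.shape[0] for x in p);p=[np.pad(x,((0,h-x.shape[0]),(0,0),(0,0))) for x in p]
cv2.imwrite('pics/d.png',np.hstack(p)[...,::-1])
```

```text
[ 514.7161607  -211.23147754  159.66349726] [ 1.47460202e-01  9.89066979e-01  1.89271750e-04 -1.40164752e-03] [ 0.88138592  0.63400119 -1.57054963]
top 148 [ 438. -239.  179.] [ 539. -178.  519.]
-14.369114486038828 [ 466.1 -193.1  221.6] foot z [ 522.91869881 -218.29854194  516.47648886] [    2.71204755 -1042.42616399]
scene 543 [ -474. -1069.   140.] [ 588. -166.  466.]
-0.9456846433348353 [ 259.4 -692.4  224.5] foot z [ 572.96401276 -218.38768393  184.77957252] [-2.78519929e-01  2.96740134e+02]
```

View pics/d.png

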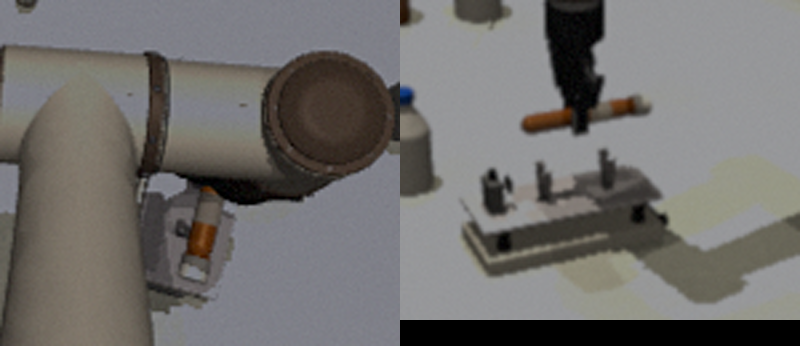

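The right crop shows the tube level above the deck, foot at (530,123), over the clips at (543,180) and (605,168) and the pad at (497,190). I work out the offsets in a common camera frame.

```bash
cat > off.py <<'E'
from h import *
from scipy.optimize import least_squares
t=np.radians(-17.0);e=np.array([np.cos(t),np.sin(t)]);n=np.array([-e[1],e[0]]);O=np.array([516.5,-211.])
def fr(W): return np.c_[(W[:,:2]-O)@e,(W[:,:2]-O)@n,W[:,2]]
for c in ['scene','top']:
    f=np.load(c+'1.npz');W=f['W'].reshape(-1,3);I=f['im'].reshape(-1,3).astype(int);ok=~np.isnan(W[:,0]);P=fr(W[ok]);I=I[ok]
    am=(I[:,0]>I[:,2]*1.5+10)
    reg=(abs(P[:,1])<35)&(P[:,2]>155)&(P[:,2]<205)&(P[:,0]>-120)&(P[:,0]<100)
    A=P[reg&am]
    if c=='top': A=A[A[:,0]<-20]
    A=A[A[:,0]<62]
    g=lambda q:np.hypot(A[:,1]-q[0]-q[1]*A[:,0],A[:,2]-q[2]-q[3]*A[:,0])-12.5
    r=least_squares(g,[0,0,175,0],loss='soft_l1',f_scale=1.5);print(c,len(A),'v0,slope,z0,slope',np.round(r.x,3))
    if c=='scene':
        T=P[reg&(am|(P[:,0]<-60))];print('u range',np.round(np.sort(T[:,0])[[0,1,2,3,-4,-3,-2,-1]],1))
    f=np.load(c+'0.npz');W=f['W'].reshape(-1,3);P=fr(W[~np.isnan(W[:,0])]);P=P[(abs(P[:,1])<70)&(abs(P[:,0]-20)<140)]
    for nm,u0,u1 in [('a',-60,-30),('b',30,60)]:
        C=P[(P[:,0]>u0)&(P[:,0]<u1)&(abs(P[:,1])<28)&(P[:,2]>76)]
        print(nm,'u',np.round([C[:,0].mean(),*np.percentile(C[:,0],[3,97])],1))
        for z in range(76,120,8):
            k=C[(C[:,2]>=z)&(C[:,2]<z+8)]
            if len(k): print('  ',z,len(k),np.round([k[:,1].min(),k[:,1].mean(),k[:,1].max()],1))
    C=P[(P[:,0]>70)&(P[:,2]>80)&(abs(P[:,1])<30)];print('pad u,v',np.round(np.sort(C[:,0])[:25],0),np.percentile(C[:,1],[2,98]))
    D=P[(P[:,2]>62)&(P[:,2]<70)]
    print('deck v edges',[np.round(np.percentile(D[abs(D[:,0]-u)<12,1],[1,99]),1) for u in(-70,0,70,120)],'u',np.percentile(D[:,0],[.3,99.7]))
E
python3 off.py
```

```text
scene 129 v0,slope,z0,slope [ 1.44700e+00 -1.40000e-02  1.78448e+02  2.80000e-02]
u range [-102.7 -101.5 -100.2 -100.    69.4   69.5   70.    72.1]
a u [-44.6 -52.9 -39. ]
   76 10 [-12.1   2.4   9.6]
   84 15 [-20.    0.8  14.8]
   92 11 [-14.6   2.   16.9]
   100 10 [-10.7   7.7  23.2]
   108 14 [-16.8  -0.8  20.3]
b u [44.7 39.  50.5]
   76 10 [-12.1   5.   12.4]
   84 13 [-13.4   0.1  14.5]
   92 9 [-14.8   2.6  20.9]
   100 12 [-16.9   2.7  22.5]
   108 15 [-19.4  -3.4  19.2]
   116 1 [19.2 19.2 19.2]
pad u,v [ 92.  92.  92.  93.  93.  93.  94.  94.  95.  95.  96.  96.  96.  97.
  97.  97.  97. 104. 105. 105. 106. 106. 106. 106. 107.] [-9.42374201 23.12435887]
deck v edges [array([-42.2,  55.1]), array([-46.9,  55.2]), array([-43.9,  55.7]), array([-46.7,  54.4])] u [-104.44739368  144.79804963]
top 119 v0,slope,z0,slope [1.59500e+00 3.30000e-02 1.79415e+02 5.00000e-03]
a u [-44.9 -50.4 -38.8]
   76 2 [-7.4 -2.4  2.7]
   84 28 [-12.   -3.7   6.3]
   92 4 [-14.3  -6.6  10.4]
   100 1 [8.9 8.9 8.9]
   108 22 [-18.1   0.1  16.2]
   116 8 [-16.9  -8.3  16. ]
b u [44.5 39.4 51.4]
   76 4 [-10.8  -5.6   3.2]
   84 24 [-11.   -2.9   7.4]
   92 3 [-11.4  -4.    9.4]
   100 2 [13.2 13.7 14.3]
   108 29 [-18.1  -1.1  15.7]
   116 4 [-16.4 -15.3 -13.8]
pad u,v [ 91.  91.  91.  92.  92.  92.  92.  92.  92.  93.  93.  93.  93.  94.
  94.  94.  94.  95.  95.  96.  96.  97.  97. 100. 100.] [-16.45704249  16.20361301]
deck v edges [array([-49.5,  48.3]), array([-49.4,  48.3]), array([-49.5,  48.5]), array([-49.5,  48.6])] u [-103.90271596  144.3596084 ]
```

Tube and seat are aligned to about 0.5 mm. The foot is at u≈72 and the pad face at about 91.5. I lower to just above the lips.

>>> {"method": "send_rows", "body": {"targets": [{"gripper": 1, "x": 0, "y": -0.04, "z": 1.5, "ax": 0, "ay": 0, "az": 0}, {"gripper": 1, "x": 0, "y": 0, "z": 1.5, "ax": 0, "ay": 0, "az": 0}, {"gripper": 1, "x": 0, "y": 0, "z": 1.5, "ax": 0, "ay": 0, "az": 0}, {"gripper": 1, "x": 0, "y": 0, "z": 0.9, "ax": 0, "ay": 0, "az": 0}, {"gripper": 1, "x": 0, "y": 0, "z": 0, "ax": 0, "ay": 0, "az": 0}]}}

```text
clock: 7.93
position: [514.1, -211.0, 104.9]
ee_rot: [0.147, 0.989, 0.0, -0.002]
contact_force: [-0.2, -0.4, -0.5]
gripper_width: 23.1
grasp_force: 59.1
```

>>> {"method": "send_rows", "body": {"targets": [{"gripper": 1, "x": 0, "y": 0, "z": 0, "ax": 0, "ay": 0, "az": 0}, {"gripper": 1, "x": 0, "y": 0, "z": 0, "ax": 0, "ay": 0, "az": 0}]}}

```text
clock: 8.1
position: [516.3, -212.0, 107.8]
ee_rot: [0.147, 0.989, -0.0, 0.001]
contact_force: [-0.6, -0.9, -1.1]
gripper_width: 23.1
grasp_force: 59.1
```

>>> {"method": "send_rows", "body": {"targets": [{"gripper": 1, "x": 0, "y": 0, "z": 0.2, "ax": 0, "ay": 0, "az": 0}, {"gripper": 1, "x": 0, "y": 0, "z": 0.2, "ax": 0, "ay": 0, "az": 0}, {"gripper": 1, "x": 0, "y": 0, "z": 0.2, "ax": 0, "ay": 0, "az": 0}, {"gripper": 1, "x": 0, "y": 0, "z": 0.2, "ax": 0, "ay": 0, "az": 0}, {"gripper": 1, "x": 0, "y": 0, "z": 0.2, "ax": 0, "ay": 0, "az": 0}]}}

```text
clock: 8.52
position: [516.1, -212.2, 97.5]
ee_rot: [0.148, 0.989, 0.0, 0.001]
contact_force: [1.0, 2.4, 2.9]
gripper_width: 23.1
grasp_force: 59.4
```

>>> {"method": "send_rows", "body": {"targets": [{"gripper": 1, "x": 0, "y": 0, "z": 0.2, "ax": 0, "ay": 0, "az": 0}, {"gripper": 1, "x": 0, "y": 0, "z": 0.2, "ax": 0, "ay": 0, "az": 0}, {"gripper": 1, "x": 0, "y": 0, "z": 0.2, "ax": 0, "ay": 0, "az": 0}, {"gripper": 1, "x": 0, "y": 0, "z": 0, "ax": 0, "ay": 0, "az": 0}]}}

```text
clock: 8.85
position: [516.3, -212.3, 91.4]
ee_rot: [0.147, 0.989, -0.0, 0.001]
contact_force: [-0.1, 2.1, 5.9]
gripper_width: 23.3
grasp_force: 59.7
```

>>> {"method": "send_rows", "body": {"targets": [{"gripper": 1, "x": 0, "y": 0, "z": 0.2, "ax": 0, "ay": 0, "az": 0}, {"gripper": 1, "x": 0, "y": 0, "z": 0.2, "ax": 0, "ay": 0, "az": 0}, {"gripper": 1, "x": 0, "y": 0, "z": 0, "ax": 0, "ay": 0, "az": 0}, {"gripper": 1, "x": 0, "y": 0, "z": 0, "ax": 0, "ay": 0, "az": 0}]}}

```text
clock: 9.18
position: [516.6, -212.4, 88.0]
ee_rot: [0.147, 0.989, -0.0, 0.001]
contact_force: [0.7, 2.8, 7.1]
gripper_width: 23.3
grasp_force: 59.8
```

>>> {"method": "send_rows", "body": {"targets": [{"gripper": 1, "x": 0, "y": 0.07, "z": 0.2, "ax": 0, "ay": 0, "az": 0}, {"gripper": 1, "x": 0, "y": 0, "z": 0.2, "ax": 0, "ay": 0, "az": 0}, {"gripper": 1, "x": 0, "y": 0, "z": 0, "ax": 0, "ay": 0, "az": 0}, {"gripper": 1, "x": 0, "y": 0, "z": 0, "ax": 0, "ay": 0, "az": 0}]}}

```text
clock: 9.52
position: [516.9, -212.2, 84.4]
ee_rot: [0.147, 0.989, -0.001, 0.001]
contact_force: [-0.9, 1.6, 8.7]
gripper_width: 23.2
grasp_force: 60.1
```

>>> {"method": "send_rows", "body": {"targets": [{"gripper": 1, "x": 0, "y": 0, "z": 0.2, "ax": 0, "ay": 0, "az": 0}, {"gripper": 1, "x": 0, "y": 0, "z": 0.1, "ax": 0, "ay": 0, "az": 0}, {"gripper": 1, "x": 0, "y": 0, "z": 0, "ax": 0, "ay": 0, "az": 0}, {"gripper": 1, "x": 0, "y": 0, "z": 0, "ax": 0, "ay": 0, "az": 0}]}}

```text
clock: 9.85
position: [517.1, -212.2, 81.8]
ee_rot: [0.147, 0.989, -0.001, 0.002]
contact_force: [-1.0, 2.4, 10.5]
gripper_width: 23.5
grasp_force: 60.2
```

>>> {"method": "send_rows", "body": {"targets": [{"gripper": 1, "x": 0, "y": 0.03, "z": 0.1, "ax": 0, "ay": 0, "az": 0}, {"gripper": 1, "x": 0, "y": 0, "z": 0.1, "ax": 0, "ay": 0, "az": 0}, {"gripper": 1, "x": 0, "y": 0, "z": 0, "ax": 0, "ay": 0, "az": 0}, {"gripper": 1, "x": 0, "y": 0, "z": 0, "ax": 0, "ay": 0, "az": 0}]}}

```text
clock: 10.18
position: [517.2, -212.1, 80.0]
ee_rot: [0.147, 0.989, -0.001, 0.002]
contact_force: [-0.5, 1.0, 10.6]
gripper_width: 23.6
grasp_force: 60.3
```

>>> {"method": "send_rows", "body": {"targets": [{"gripper": 1, "x": 0, "y": 0, "z": 0.1, "ax": 0, "ay": 0, "az": 0}, {"gripper": 1, "x": 0, "y": 0, "z": 0.1, "ax": 0, "ay": 0, "az": 0}, {"gripper": 1, "x": 0, "y": 0, "z": 0, "ax": 0, "ay": 0, "az": 0}, {"gripper": 1, "x": 0, "y": 0, "z": 0, "ax": 0, "ay": 0, "az": 0}]}}

```text
clock: 10.52
position: [517.4, -212.2, 78.2]
ee_rot: [0.147, 0.989, -0.001, 0.002]
contact_force: [-1.0, 1.0, 12.3]
gripper_width: 23.1
grasp_force: 60.3
```

>>> {"method": "send_rows", "body": {"targets": [{"gripper": 1, "x": 0, "y": 0, "z": 0.1, "ax": 0, "ay": 0, "az": 0}, {"gripper": 1, "x": 0, "y": 0, "z": 0.1, "ax": 0, "ay": 0, "az": 0}, {"gripper": 1, "x": 0, "y": 0, "z": 0, "ax": 0, "ay": 0, "az": 0}, {"gripper": 1, "x": 0, "y": 0, "z": 0, "ax": 0, "ay": 0, "az": 0}]}}

```text
clock: 10.85
position: [517.5, -212.2, 76.4]
ee_rot: [0.147, 0.989, -0.001, 0.002]
contact_force: [-1.6, 1.3, 12.4]
gripper_width: 24.0
grasp_force: 60.4
```

>>> {"method": "send_rows", "body": {"targets": [{"gripper": 1, "x": 0, "y": 0, "z": 0.1, "ax": 0, "ay": 0, "az": 0}, {"gripper": 1, "x": 0, "y": 0, "z": 0.05, "ax": 0, "ay": 0, "az": 0}, {"gripper": 1, "x": 0, "y": 0, "z": 0, "ax": 0, "ay": 0, "az": 0}, {"gripper": 1, "x": 0, "y": 0, "z": 0, "ax": 0, "ay": 0, "az": 0}]}}

```text
clock: 11.18
position: [517.6, -212.2, 75.1]
ee_rot: [0.147, 0.989, -0.001, 0.002]
contact_force: [-0.6, 0.7, 11.8]
gripper_width: 23.6
grasp_force: 60.4
```

>>> {"method": "send_rows", "body": {"targets": [{"gripper": 1, "x": 0, "y": 0, "z": 0.1, "ax": 0, "ay": 0, "az": 0}, {"gripper": 1, "x": 0, "y": 0, "z": 0.05, "ax": 0, "ay": 0, "az": 0}, {"gripper": 1, "x": 0, "y": 0, "z": 0, "ax": 0, "ay": 0, "az": 0}, {"gripper": 1, "x": 0, "y": 0, "z": 0, "ax": 0, "ay": 0, "az": 0}]}}

```text
clock: 11.52
position: [517.9, -212.3, 73.6]
ee_rot: [0.147, 0.989, -0.001, 0.003]
contact_force: [0.1, 1.8, 12.9]
gripper_width: 23.3
grasp_force: 60.5
```

```bash
cat > look.py <<'E'
from h import *
import sys
from scipy.optimize import least_squares
k=sys.argv[1]
t=np.radians(-17.0);e=np.array([np.cos(t),np.sin(t)]);n=np.array([-e[1],e[0]]);O=np.array([516.5,-211.])
Ps=[];Is=[]
for i in range(3):
    im,d=arm.get_image('scene');W=pts('scene',d).reshape(-1,3);ok=~np.isnan(W[:,0]);W=W[ok]
    Ps.append(np.c_[(W[:,:2]-O)@e,(W[:,:2]-O)@n,W[:,2]]);Is.append(im.reshape(-1,3)[ok].astype(int))
P=np.vstack(Ps);I=np.vstack(Is);P=P
am=I[:,0]>I[:,2]*1.5+10
reg=(abs(P[:,1])<30)&(P[:,2]>70)&(P[:,2]<140)&(abs(P[:,0]-10)<130)
A=P[reg&am]
g=lambda q:np.hypot(A[:,1]-q[0]-q[1]*A[:,0],A[:,2]-q[2]-q[3]*A[:,0])-12.5
r=least_squares(g,[0,0,100,0],loss='soft_l1',f_scale=1.5);print(len(A),'v0,slope,z0,slope',np.round(r.x,3),'foot u',np.round(np.sort(A[:,0])[-6:],1))
dk=(abs(P[:,1]-15)<38)&(P[:,2]>30)&(P[:,2]<74)&(P[:,0]>-95)&(P[:,0]<130)&~am
for u in(-80,-20,20,70,120):
    q=P[dk&(abs(P[:,0]-u)<10)&(P[:,1]>22)&(P[:,1]<50)];print('deck z at',u,len(q),np.round(np.median(q[:,2]),1) if len(q) else '')
s=arm.read_state();print(s['position'],s['contact_force'],s['wrist_torque'])
if len(sys.argv)>2:
    cv2.imwrite('pics/%s.png'%k,cv2.resize(im[110:200,175:290],(766,600),interpolation=cv2.INTER_CUBIC)[...,::-1])
E
python3 look.py e 1
```

```text
422 v0,slope,z0,slope [ 6.2300e-01  5.0000e-03  9.1935e+01 -1.0000e-03] foot u [72.5 72.5 72.6 73.4 74.  74.4]
deck z at -80 108 49.6
deck z at -20 76 44.0
deck z at 20 73 43.7
deck z at 70 85 43.9
deck z at 120 142 46.8
[ 517.87564797 -212.31292151   73.65870435] [-0.46460436  0.75439543 13.0964939 ] [0.15255344 0.23760685 0.04410616]
```

View pics/e.png

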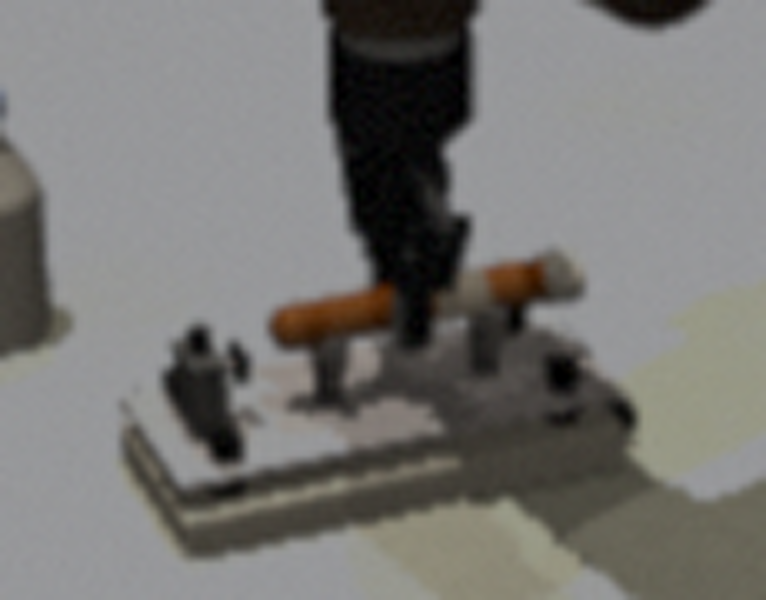

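The tube lies level on both clips, not yet in, with about 14 mm still to go above the seat. The deck is down about 22 mm. I go on in small steps.

>>> {"method": "send_rows", "body": {"targets": [{"gripper": 1, "x": 0, "y": 0, "z": 0.1, "ax": 0, "ay": 0, "az": 0}, {"gripper": 1, "x": 0, "y": 0, "z": 0.05, "ax": 0, "ay": 0, "az": 0}, {"gripper": 1, "x": 0, "y": 0, "z": 0, "ax": 0, "ay": 0, "az": 0}]}}

```text
clock: 11.92
position: [517.2, -212.2, 70.9]
ee_rot: [0.147, 0.989, -0.001, 0.002]
contact_force: [0.2, -0.4, 5.7]
gripper_width: 23.3
grasp_force: 62.5
```

>>> {"method": "send_rows", "body": {"targets": [{"gripper": 1, "x": 0, "y": 0, "z": 0.1, "ax": 0, "ay": 0, "az": 0}, {"gripper": 1, "x": 0, "y": 0, "z": 0, "ax": 0, "ay": 0, "az": 0}, {"gripper": 1, "x": 0, "y": 0, "z": 0, "ax": 0, "ay": 0, "az": 0}]}}

```text
clock: 12.17
position: [517.2, -212.2, 69.7]
ee_rot: [0.147, 0.989, -0.001, 0.002]
contact_force: [0.4, -0.0, 5.9]
gripper_width: 23.3
grasp_force: 62.5
```

It snapped: the push dropped from 13 to 5.7 N. I raise by 11 mm to unload the deck and check.

>>> {"method": "send_rows", "body": {"targets": [{"gripper": 1, "x": 0, "y": 0, "z": -0.3, "ax": 0, "ay": 0, "az": 0}, {"gripper": 1, "x": 0, "y": 0, "z": -0.3, "ax": 0, "ay": 0, "az": 0}, {"gripper": 1, "x": 0, "y": 0, "z": -0.3, "ax": 0, "ay": 0, "az": 0}, {"gripper": 1, "x": 0, "y": 0, "z": -0.1, "ax": 0, "ay": 0, "az": 0}, {"gripper": 1, "x": 0, "y": 0, "z": 0, "ax": 0, "ay": 0, "az": 0}]}}

```text
clock: 12.58
position: [517.2, -212.0, 79.1]
ee_rot: [0.148, 0.989, -0.0, 0.002]
contact_force: [4.4, -4.3, 1.2]
gripper_width: 23.4
grasp_force: 62.0
```

```bash
python3 look.py f 1
```

```text
394 v0,slope,z0,slope [ 1.1450e+00 -7.0000e-03  9.8492e+01  5.0000e-03] foot u [72.3 72.4 72.8 73.2 73.6 75.4]
deck z at -80 146 59.9
deck z at -20 86 64.4
deck z at 20 77 64.5
deck z at 70 87 64.1
deck z at 120 162 60.7
[ 517.1134838  -211.98400518   78.80739462] [ 4.07017656 -4.97274352  0.46896303] [-1.24735614 -1.27617432  0.01176619]
```

View pics/f.png

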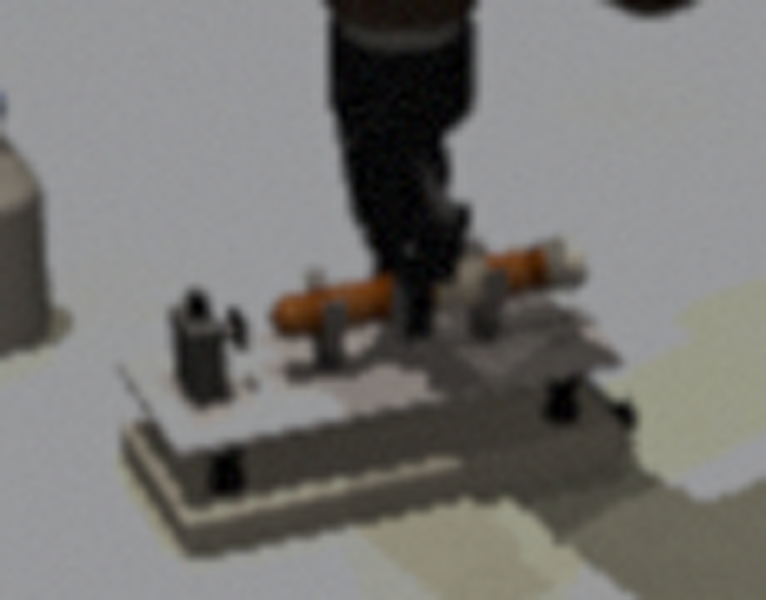

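The tube is seated in both clips and the deck is up. The foot is at (285,315), clear of the pad at (237,355). Now I slide 14 mm towards the pad.

>>> {"method": "send_rows", "body": {"targets": [{"gripper": 1, "x": 0, "y": -0.04, "z": 0, "ax": 0, "ay": 0, "az": 0}, {"gripper": 1, "x": 0, "y": 0, "z": 0, "ax": 0, "ay": 0, "az": 0}, {"gripper": 1, "x": 0, "y": 0, "z": 0, "ax": 0, "ay": 0, "az": 0}]}}

```text
clock: 12.98
position: [517.2, -212.0, 78.8]
ee_rot: [0.148, 0.989, -0.0, 0.002]
contact_force: [4.9, -2.6, 1.2]
gripper_width: 23.5
grasp_force: 62.0
```

>>> {"method": "send_rows", "body": {"targets": [{"gripper": 1, "x": -0.2, "y": 0, "z": 0, "ax": 0, "ay": 0, "az": 0}, {"gripper": 1, "x": -0.2, "y": 0, "z": 0, "ax": 0, "ay": 0, "az": 0}, {"gripper": 1, "x": -0.2, "y": 0, "z": 0, "ax": 0, "ay": 0, "az": 0}, {"gripper": 1, "x": -0.2, "y": 0, "z": 0, "ax": 0, "ay": 0, "az": 0}]}}

```text
clock: 13.32
position: [518.2, -212.6, 76.4]
ee_rot: [0.149, 0.989, 0.001, -0.006]
contact_force: [-5.7, 3.6, 2.2]
gripper_width: 23.2
grasp_force: 62.1
```

>>> {"method": "send_rows", "body": {"targets": [{"gripper": 1, "x": -0.2, "y": 0, "z": 0, "ax": 0, "ay": 0, "az": 0}, {"gripper": 1, "x": -0.2, "y": 0, "z": 0, "ax": 0, "ay": 0, "az": 0}, {"gripper": 1, "x": -0.2, "y": 0, "z": 0, "ax": 0, "ay": 0, "az": 0}, {"gripper": 1, "x": 0, "y": 0, "z": 0, "ax": 0, "ay": 0, "az": 0}, {"gripper": 1, "x": 0, "y": 0, "z": 0, "ax": 0, "ay": 0, "az": 0}]}}

```text
clock: 13.73
position: [524.3, -214.5, 76.4]
ee_rot: [0.149, 0.989, 0.001, -0.006]
contact_force: [-5.4, 3.3, 2.6]
gripper_width: 23.3
grasp_force: 62.1
```

```bash
cat > pad.py <<'E'
from h import *
t=np.radians(-17.0);e=np.array([np.cos(t),np.sin(t)]);n=np.array([-e[1],e[0]]);O=np.array([516.5,-211.])
F=[];pu=[];fu=[]
for i in range(4):
    im,d=arm.get_image('scene');W=pts('scene',d);U=(W[...,:2]-O)@e;V=(W[...,:2]-O)@n
    I=im.astype(int);am=I[...,0]>I[...,2]*1.5+10;dark=I.max(-1)<60
    pu+=list(U[dark&(abs(V)<14)&(U>80)&(U<101)&(W[...,2]>88)&(W[...,2]<114)]);fu+=list(U[am&(abs(V)<20)&(U>50)&(abs(W[...,2]-100)<20)])
    F.append(im)
s=arm.read_state();p=s['position'];f=s['contact_force']
print('tcp u %.2f v %.2f z %.1f  Fe %.2f Fn %.2f Fz %.2f'%((p[:2]-O)@e,(p[:2]-O)@n,p[2],f[:2]@e,f[:2]@n,f[2]))
print('pad u',len(pu),np.round(np.percentile(pu,[5,25,50]),1) if pu else '','foot',np.round(np.sort(fu)[-8:],1))
g=np.mean(F,0)
np.save('/tmp/padcur.npy',g)
cv2.imwrite('pics/p.png',cv2.resize(g[145:180,190:235],(720,560),interpolation=cv2.INTER_CUBIC).astype(np.uint8)[...,::-1])
E
python3 pad.py
```

```text
tcp u 8.54 v -1.06 z 76.5  Fe -6.94 Fn 2.33 Fz 2.57
pad u 26 [91.5 93.4 94.5] foot [80.1 80.1 81.  81.1 81.2 82.1 82.3 82.9]
```

View pics/p.png

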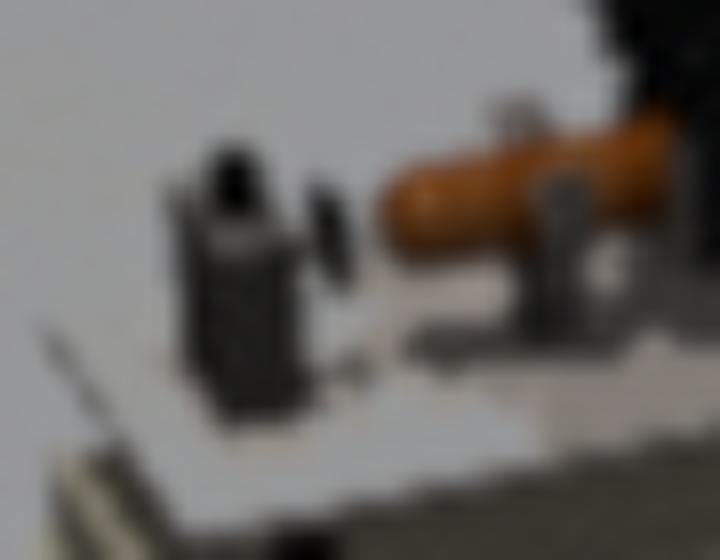

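The foot at about (385,205) is close to the pad's thin face at (335,240), with a gap of about 10 mm. The arm lags under the friction, so I go on in steps.

>>> {"method": "send_rows", "body": {"targets": [{"gripper": 1, "x": -0.2, "y": 0, "z": -0.1, "ax": 0, "ay": 0, "az": 0}, {"gripper": 1, "x": -0.2, "y": 0, "z": 0, "ax": 0, "ay": 0, "az": 0}, {"gripper": 1, "x": -0.2, "y": 0, "z": 0, "ax": 0, "ay": 0, "az": 0}, {"gripper": 1, "x": -0.1, "y": 0, "z": 0, "ax": 0, "ay": 0, "az": 0}, {"gripper": 1, "x": 0, "y": 0, "z": 0, "ax": 0, "ay": 0, "az": 0}]}}

```text
clock: 14.35
position: [530.9, -216.5, 77.3]
ee_rot: [0.149, 0.989, 0.001, -0.006]
contact_force: [-4.3, 2.1, 1.7]
gripper_width: 23.3
grasp_force: 62.1
```

```bash
python3 pad.py
```

```text
tcp u 15.39 v -1.07 z 77.3  Fe -6.08 Fn 1.22 Fz 2.06
pad u 48 [85.5 90.6 93.5] foot [89.5 89.5 90.9 91.3 91.4 92.9 93.5 94.6]
```

>>> {"method": "send_rows", "body": {"targets": [{"gripper": 1, "x": -0.1, "y": 0, "z": 0, "ax": 0, "ay": 0, "az": 0}, {"gripper": 1, "x": -0.1, "y": 0, "z": 0, "ax": 0, "ay": 0, "az": 0}, {"gripper": 1, "x": 0, "y": 0, "z": 0, "ax": 0, "ay": 0, "az": 0}, {"gripper": 1, "x": 0, "y": 0, "z": 0, "ax": 0, "ay": 0, "az": 0}]}}

```text
clock: 14.88
position: [532.4, -217.0, 77.2]
ee_rot: [0.149, 0.989, 0.001, -0.006]
contact_force: [-4.7, 4.2, 1.6]
gripper_width: 22.9
grasp_force: 62.1
```

```bash
python3 pad.py; cp /tmp/padcur.npy /tmp/pad0.npy
```

```text
tcp u 17.00 v -1.07 z 77.2  Fe -7.51 Fn 1.68 Fz 1.21
pad u 38 [89.1 92.4 95.5] foot [92.4 92.5 92.5 92.8 93.8 94.  94.9 94.9]
```

```bash
cat > tr.py <<'E'
from h import *
t=np.radians(-17.0);e=np.array([np.cos(t),np.sin(t)]);O=np.array([516.5,-211.])
F=[];fe=[];uu=[]
for i in range(8):
    F.append(arm.get_image('scene')[0]);s=arm.read_state();fe.append(s['contact_force'][:2]@e);uu.append((s['position'][:2]-O)@e)
g=np.mean(F,0);f0=np.load('scene0.npz')['im'].astype(float)
print('u %.2f Fe %.2f +- %.2f Fz %.1f'%(np.mean(uu),np.mean(fe),np.std(fe)/8**.5,s['contact_force'][2]))
for nm,q in [('ref',f0),('now',g)]:
    for ch in (0,2): print(nm,'RGB'[ch],np.round(q[157:162,205:219,ch].mean(0)).astype(int))
E
python3 tr.py
```

```text
u 17.00 Fe -6.43 +- 0.16 Fz 0.9
ref R [ 48  53  62  79  74  40  60 113 140 144 144 143 144 144]
ref B [ 44  49  60  78  71  38  61 115 142 146 145 143 141 141]
now R [48 57 71 80 60 36 51 78 85 86 80 77 78 77]
now B [44 54 68 79 58 30 26 32 31 31 27 26 31 32]
```

>>> {"method": "send_rows", "body": {"targets": [{"gripper": 1, "x": -0.1, "y": 0, "z": 0, "ax": 0, "ay": 0, "az": 0}, {"gripper": 1, "x": -0.1, "y": 0, "z": 0, "ax": 0, "ay": 0, "az": 0}, {"gripper": 1, "x": 0, "y": 0, "z": 0, "ax": 0, "ay": 0, "az": 0}]}}

```text
clock: 15.73
position: [533.9, -217.4, 77.0]
ee_rot: [0.149, 0.989, 0.001, -0.007]
contact_force: [-6.8, 4.3, 2.0]
gripper_width: 23.5
grasp_force: 62.1
```

```bash
python3 tr.py
```

```text
u 18.47 Fe -7.35 +- 0.18 Fz 2.3
ref R [ 48  53  62  79  74  40  60 113 140 144 144 143 144 144]
ref B [ 44  49  60  78  71  38  61 115 142 146 145 143 141 141]
now R [48 56 64 54 35 34 58 80 87 84 80 77 76 77]
now B [44 53 61 51 34 25 26 28 29 27 26 26 28 31]
```

Run:
```python
from h import *
F=[arm.get_image('scene')[0] for i in range(6)];g=np.mean(F,0)
f=lambda q:cv2.resize(np.clip(q[148:176,198:222]*1.3,0,255).astype(np.uint8),(260,303),interpolation=cv2.INTER_NEAREST)
cv2.imwrite('pics/q.png',np.hstack([f(np.load('scene0.npz')['im']),f(np.load('/tmp/pad0.npy')),f(g)])[...,::-1])
np.save('/tmp/g2.npy',g)
m=arm.camera_model('scene');T=np.linalg.inv(np.array(m['cam_to_world']));K=np.array([[m['fx'],0,m['cx']],[0,m['fy'],m['cy']],[0,0,1]])
t=np.radians(-17.0);e=np.array([np.cos(t),np.sin(t),0]);n=np.array([-e[1],e[0],0])
for u in (88,91,96):
  for v,z in ((0,100),(9,91),(9,109),(-9,109),(-9,91)):
    w=np.array([516.5,-211,0])+u*e+(v+2)*n+[0,0,z];c=T@[*w,1];print(u,v,z,np.round(cv2.projectPoints(c[None,:3],np.zeros(3),np.zeros(3),K,np.array(m['distortion']))[0].ravel(),2))
```

```text
88 0 100 [211.7  158.49]
88 9 91 [212.69 161.96]
88 9 109 [212.51 157.36]
88 -9 109 [210.73 155.04]
88 -9 91 [210.91 159.62]
91 0 100 [210.88 158.66]
91 9 91 [211.86 162.13]
91 9 109 [211.68 157.52]
91 -9 109 [209.9 155.2]
91 -9 91 [210.1  159.78]
96 0 100 [209.51 158.93]
96 9 91 [210.49 162.41]
96 9 109 [210.3 157.8]
96 -9 109 [208.53 155.47]
96 -9 91 [208.73 160.06]
```

View pics/q.png

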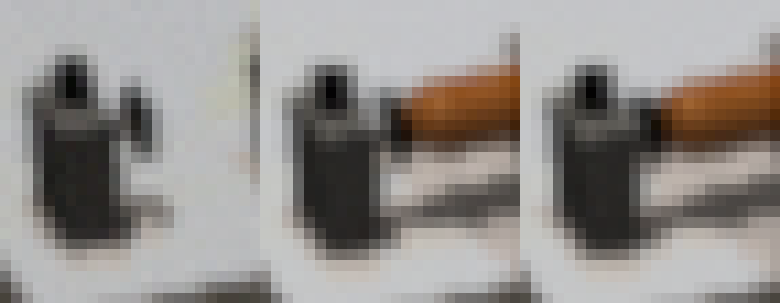

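The middle and right crops show the foot touching the pad, which has moved slightly left at about (655,120). Force slope (0.6 N/mm) puts first contact at u≈17, so it is now pressed about 1.5 mm. I press about 1.5 mm more.

>>> {"method": "send_rows", "body": {"targets": [{"gripper": 1, "x": -0.1, "y": 0, "z": 0, "ax": 0, "ay": 0, "az": 0}, {"gripper": 1, "x": -0.1, "y": 0, "z": 0, "ax": 0, "ay": 0, "az": 0}, {"gripper": 1, "x": 0, "y": 0, "z": 0, "ax": 0, "ay": 0, "az": 0}]}}

```text
clock: 16.68
position: [535.3, -217.9, 76.8]
ee_rot: [0.149, 0.989, 0.001, -0.007]
contact_force: [-7.0, 3.3, 2.5]
gripper_width: 23.3
grasp_force: 62.1
```

```bash
python3 tr.py
python3 - <<'E'
import numpy as np,cv2
from h import *
from scipy.optimize import least_squares
from scipy.ndimage import map_coordinates as mc
g3=np.mean([arm.get_image('scene')[0] for i in range(6)],0)
ref=np.load('scene0.npz')['im'].astype(float)[...,0]
for nm,g in [('17.0',np.load('/tmp/pad0.npy')),('18.5',np.load('/tmp/g2.npy')),('now',g3)]:
    g=g[...,0]
    def reg(r0,r1,c0,c1,fix=None):
        y,x=np.mgrid[r0:r1,c0:c1].astype(float);R=ref[r0:r1,c0:c1]
        best=None
        for dx in np.arange(-2.5,1,.05):
            for dy in (np.arange(-.5,2,.1) if fix is None else [fix]):
                S=mc(g,[y+dy,x+dx],order=1);E=((S-R)**2)
                E=E.mean()
                if best is None or E<best[0]: best=(E,dx,dy)
        return best
    p=reg(152,172,200,208);k=reg(154,159,208,212,p[2]+0);print(nm,'post',np.round(p,2),'pad',np.round(k,2),'press mm',round((p[1]-k[1])*3.6,1))
E
```

```text
u 19.97 Fe -7.94 +- 0.21 Fz 1.5
ref R [ 48  53  62  79  74  40  60 113 140 144 144 143 144 144]
ref B [ 44  49  60  78  71  38  61 115 142 146 145 143 141 141]
now R [49 57 62 44 29 49 73 83 87 83 80 78 77 78]
now B [45 53 59 42 26 29 30 26 28 25 26 26 29 31]
17.0 post [27.73  0.1   0.7 ] pad [131.14  -0.     0.7 ] press mm 0.4
18.5 post [37.43  0.1   0.7 ] pad [333.92  -0.9    0.7 ] press mm 3.6
now post [43.56  0.1   0.8 ] pad [270.43  -1.     0.8 ] press mm 4.0
```

Pressed about 3.4 mm by image and by force. I relax the arm's push without moving the tube, then release.

>>> {"method": "send_rows", "body": {"targets": [{"gripper": 1, "x": 0.1, "y": 0, "z": 0, "ax": 0, "ay": 0, "az": 0}, {"gripper": 1, "x": 0.1, "y": 0, "z": 0, "ax": 0, "ay": 0, "az": 0}, {"gripper": 1, "x": 0.1, "y": 0, "z": 0, "ax": 0, "ay": 0, "az": 0}, {"gripper": 1, "x": 0, "y": 0, "z": 0, "ax": 0, "ay": 0, "az": 0}, {"gripper": 1, "x": 0, "y": 0, "z": 0, "ax": 0, "ay": 0, "az": 0}]}}

```text
clock: 17.8
position: [535.4, -217.9, 78.1]
ee_rot: [0.148, 0.989, 0.001, -0.004]
contact_force: [-5.4, 3.5, 1.2]
gripper_width: 23.6
grasp_force: 62.1
```

>>> {"method": "send_rows", "body": {"targets": [{"gripper": 1, "x": 0.1, "y": 0, "z": 0, "ax": 0, "ay": 0, "az": 0}, {"gripper": 1, "x": 0.1, "y": 0, "z": 0, "ax": 0, "ay": 0, "az": 0}, {"gripper": 1, "x": 0.1, "y": 0, "z": 0, "ax": 0, "ay": 0, "az": 0}, {"gripper": 1, "x": 0, "y": 0, "z": 0, "ax": 0, "ay": 0, "az": 0}, {"gripper": 1, "x": 0, "y": 0, "z": 0, "ax": 0, "ay": 0, "az": 0}]}}

```text
clock: 18.22
position: [535.5, -217.9, 79.4]
ee_rot: [0.148, 0.989, -0.0, -0.0]
contact_force: [-3.0, 0.1, 1.6]
gripper_width: 23.1
grasp_force: 62.0
```

>>> {"method": "send_rows", "body": {"targets": [{"gripper": 1, "x": 0.1, "y": 0, "z": 0, "ax": 0, "ay": 0, "az": 0}, {"gripper": 0.35, "x": 0, "y": 0, "z": 0, "ax": 0, "ay": 0, "az": 0}, {"gripper": 0.2, "x": 0, "y": 0, "z": 0, "ax": 0, "ay": 0, "az": 0}, {"gripper": 0, "x": 0, "y": 0, "z": 0, "ax": 0, "ay": 0, "az": 0}, {"gripper": 0, "x": 0, "y": 0, "z": 0, "ax": 0, "ay": 0, "az": 0}]}}

```text
clock: 18.63
position: [535.4, -217.6, 79.6]
ee_rot: [0.148, 0.989, -0.0, 0.001]
contact_force: [-0.6, -0.4, -0.6]
gripper_width: 42.6
grasp_force: 0.0
```

>>> {"method": "send_rows", "body": {"targets": [{"gripper": 0, "x": 0, "y": 0, "z": -0.5, "ax": 0, "ay": 0, "az": 0}, {"gripper": 0, "x": 0, "y": 0, "z": -1.5, "ax": 0, "ay": 0, "az": 0}, {"gripper": 0, "x": 0, "y": 0, "z": -2.5, "ax": 0, "ay": 0, "az": 0}, {"gripper": 0, "x": 0, "y": 0, "z": -3, "ax": 0, "ay": 0, "az": 0}, {"gripper": 0, "x": 0, "y": 0, "z": -3, "ax": 0, "ay": 0, "az": 0}]}}

```text
clock: 19.05
position: [534.5, -217.5, 185.7]
ee_rot: [0.148, 0.989, -0.0, -0.0]
contact_force: [-0.2, 0.5, -0.3]
gripper_width: 42.7
grasp_force: 0.0
```

>>> {"method": "send_rows", "body": {"targets": [{"gripper": 0, "x": 0, "y": 0, "z": -3, "ax": 0, "ay": 0, "az": 0}, {"gripper": 0, "x": 0, "y": 0, "z": 0, "ax": 0, "ay": 0, "az": 0}, {"gripper": 0, "x": 0, "y": 0, "z": 0, "ax": 0, "ay": 0, "az": 0}]}}

```text
clock: 19.3
position: [535.9, -217.7, 217.2]
ee_rot: [0.148, 0.989, 0.0, 0.003]
contact_force: [-0.7, 0.4, -1.1]
gripper_width: 42.9
grasp_force: 0.0
```

```bash
python3 look.py g 1; python3 tr.py
```

```text
484 v0,slope,z0,slope [ 7.6300e-01 -7.0000e-03  9.9014e+01  9.0000e-03] foot u [94.1 95.  95.  97.8 98.  98.6]
deck z at -80 126 61.6
deck z at -20 81 65.5
deck z at 20 77 65.5
deck z at 70 86 65.3
deck z at 120 157 59.1
[ 534.02452895 -217.2839251   213.30521034] [ 0.47588541  0.35221392 -0.53832634] [0.02414715 0.04238346 0.02313365]
u 19.01 Fe -0.12 +- 0.09 Fz 0.5
ref R [ 48  53  62  79  74  40  60 113 140 144 144 143 144 144]
ref B [ 44  49  60  78  71  38  61 115 142 146 145 143 141 141]
now R [51 56 58 40 23 39 68 80 81 77 76 78 78 80]
now B [47 52 56 38 20 23 32 33 33 31 33 37 39 44]
```

View pics/g.png

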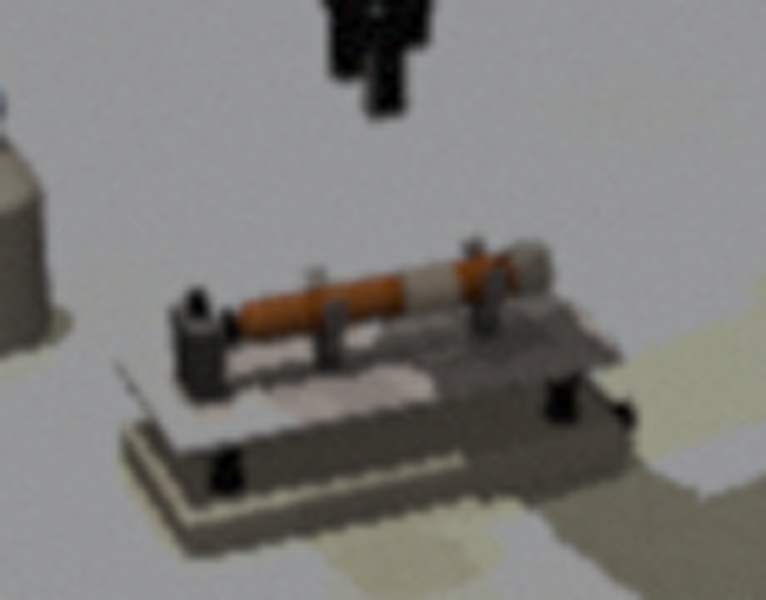

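The tube sits in both clips with its foot on the pad at (235,322). The deck is up, the gripper is clear, and the pad is pressed about 3.5 mm. I hand it in.

```bash
python3 -c "
from bench import arm
print(arm.job_done())"
```

```text
the job is handed in; nothing more can be done
None
```

I handed the job in with the tube snapped into both clips and its foot pressing the pad about 3.5 mm (estimated from images and force). The deck is back up and the gripper is clear; no verdict came back.

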